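Post the family-meal tally in the ticket box

ROBOT

A 6-joint arm with a two-finger parallel gripper is mounted at the origin on the work surface. World frame = base frame: x ahead of the robot, y to its left, z up, the work surface at z = 0. Lengths are in m, angles in rad, forces in N, time in s.
With the tool pointing down it reaches from about 0.375 to 0.975 m from the base axis. Payload 3.8 kg.
Tool frame: the origin (TCP) lies at the very end of the fingers, on their centre line; the grasp point (between the pads) lies 19 mm behind it (bot.grip_point_offset is the distance from the TCP to the grasp point, in m); z points along the fingers, x is the direction in which the jaws open and shut, and the axes are right-handed (so a half turn about z gives the same grasp; the last joint's range is limited). The gripper opens to 85 mm and grips with 20 to 120 N. Pads are 22 mm wide; open, the fingers measure 114 mm over their backs; the gripper's body (76 mm by 85 mm) begins 54 mm behind the grasp point. The pads swing forward as they close: fully open they stand 13 mm farther back than shut.
Start: joints at [-0.037, 0.264, 1.604, -0, 1.274, -0.037], TCP at [0.675, -0, 0.231] pointing down, gripper open.
Joint ranges: [-2.63, 2.63], [-0.94, 2.18], [0.31, 2.57], [-1.31, 4.45], [0, 2.66], [-2.55, 2.55]. Speed limits (rad/s): [2.57, 2.57, 3.14, 3.14, 3.14, 3.14].

INTERFACE

Orientations are given as a rotation vector (axis times angle).
In Python, from workcell import bot, read_camera gives the robot as it stands.
- The arm moves only by the tool arm_command, never from a script. Its argument "rows" is a list of rows, each an object with "delta_rot": the turn, a rotation vector about the tool's x, y, z in rad, a list of three; "xyz": the shift along the tool's x, y, z in m, a list of three; "gripper": the finger opening in m, from 0 to 0.0854. A call has 1 to 12 rows; each row shifts and turns the commanded pose from where the row before left it, along the tool's axes as they then stand; what a row does not reach is not made up. A row lasts 1/10 s, in which the tool goes at most 50 mm and 8.59 degrees, less where a joint would pass 70% of its speed; a pose out of reach is approached as far as the arm can. A call is refused whole if a number of a shift passes 0.05 or a number of a turn 0.15, either way. A call with a gripper value outside its range is refused whole. The fingers move at their own pace and stop on an object; "force" is the grip in N (left out, the last holds). Time passes only in rows, so rows that do not move let the fingers close. It gives the time, the measured TCP pose, the force and the opening at its end, in the units of the state.
- bot.read_state(): the state, without advancing time (a new reading comes with each control period).
- read_camera(name): name is "scene" or "side" or "wrist"; returns a dict with "pixels" (420x560x3 uint8, red, green, blue), "range_z" (420x560 float32, m along the optical axis (not along the pixel's ray), 0 where there is no reading), "intrinsics" (3x3 intrinsics, pixels), "camera_from_world" (4x4, takes a point from world to camera coordinates). Camera axes: x right, y up, looking along -z (the intrinsics and any distortion apply to the point x, -y, -z); pixel columns grow to the right and rows downward; lengths in m; the calibration is good to about 2 mm. A picture is of the moment at which its call begins.
- bot.finish_job(): hands the job in, once; it reports no verdict.
The state is a dict: "time": time; "q": joint angles; "joint_vel": joint speeds; "joint_torque": joint torques, N m; "tool_pos": TCP position; "tcp_rot": TCP orientation; "wrist_force": force on the tool from outside, world axes, zero at the start; "torque": the same for the moment, N m; "width": opening from 0.0 (shut) to 1.0 (fully open).
Only numpy, scipy, OpenCV 4.12 (cv2) and the standard library are available. Lean on these libraries where they do the work, as an engineer would, in place of code of your own. Each camera call takes 0.05 s, during which the arm holds its last target.

TASK

A family meal has just gone out of the soup kitchen: take its tally, the widest of the three plywood tallies standing in the rack, and post it upright through the slot on top of the white ticket box, so that it drops all the way inside. Keep hold of it until it is a good way into the slot, rather than dropping it in from above, and leave the other two tallies standing in the rack.

Things in the scene. Friction and masses are not known exactly. Their poses are not given: they have to be found in the camera images.
- wide_tally: The tally to post: plain plywood board, square corners, 80 mm wide, 110 tall, 10 thick, 50-100 g. Origin at its centre; x through its thickness, y along its width, z up. Stands loosely upright, foot 6 mm and top 116 mm above the table, in a pocket of the dark wooden rack (fixed, 52 x 315 mm, 34 high; three pockets 30 mm deep, 100 mm apart in a row along the tallies' widths, any order). Lifts straight up.
- narrow_tally: A narrower tally to leave in the rack: plain plywood board, 46 mm wide, 110 mm tall, 10 mm thick. Origin and axes as for the wide tally.
- round_tally: A paddle-shaped tally to leave in the rack: plywood, 30 mm wide stem with a round head 54 mm across at the top, 110 mm tall, 10 mm thick. Origin 55 mm above its foot; axes as for the wide tally.
- ticket_box: Closed white steel box fixed to the table, 110 mm (its x) by 170 (its y). Origin: centre of its underside, at table height; z up. Slot in the middle of its top, 125 mm up: 20 mm wide (x), 96 long (y), with steel lips sloping up and out to a mouth 43 x 119 mm inside (50 x 126 outside), rim 145 mm up. Hollow, floor 6 mm up: the wide tally fits wholly below the slot. Box and rack may swap sides.
Things that resemble listed ones, but are neither listed nor needed, are in the scene too. What is shaped like the ticket_box but yellow is not meant.

How it is judged:
By the outcome, as a careful person would: the job done as asked, in the order asked, and still so for the second after the job is handed in, with the robot touching nothing.
It also fails if it takes over 42 s, if anything falls off the work surface, if the arm or the gripper's body presses on something with over 40 N, if the wrist force passes 120 N, or if a joint passes its speed limit or range.

## Working session

There is one attempt and no reset: what is moved stays moved. The work goes in short steps, Python scripts to look and compute and a tool call to move; the robot and the scene stay as the last step left them, time stands still between calls to the robot, and variables do not carry over. Pictures are saved under pics/ and viewed, and the job is handed in when it is done.

Besides the shell and the picture viewer there is one more tool, called after "Emit:" as name([rows], argument=value, ...), one row to a line, values as JSON. arm_command: Moves the arm, as the interface text tells. Its arguments: {"type":"object","properties":{"rows":{"type":"array","items":{"type":"object","properties":{"delta_rot":{"type":"array","items":{"type":"number"}},"xyz":{"type":"array","items":{"type":"number"}},"gripper":{"type":"number"}}}},"force":{"type":"number"}},"required":["rows"]}

```bash
mkdir -p pics; ls; cat > h.py <<'E'
import numpy as np, cv2, pickle, os
from workcell import bot, read_camera
def grab(name,tag):
    c=read_camera(name); pickle.dump(c,open(f'pics/{tag}.pkl','wb'))
    cv2.imwrite(f'pics/{tag}.png',c['pixels'][:,:,::-1]); return c
def load(tag): return pickle.load(open(f'pics/{tag}.pkl','rb'))
def crop(tag,u0,u1,v0,v1,s):
    c=load(tag); im=c['pixels'][v0:v1,u0:u1,::-1]
    cv2.imwrite(f'pics/{tag}_crop{u0}_{v0}.png',cv2.resize(im,None,fx=s,fy=s,interpolation=cv2.INTER_CUBIC))
def world(c):
    K=np.array(c['intrinsics']); d=c['range_z']; v,u=np.mgrid[0:d.shape[0],0:d.shape[1]]
    x=(u-K[0,2])/K[0,0]*d; y=(v-K[1,2])/K[1,1]*d
    P=np.stack([x,-y,-d,np.ones_like(d)],-1); T=np.linalg.inv(np.array(c['camera_from_world']))
    W=(P@T.T)[...,:3]; W[d==0]=np.nan; return W
E
python3 - <<'E'
from h import *
for n in ['scene','side']:
    c=grab(n,n+'0'); print({k:v for k,v in c.items() if k not in('pixels','range_z')})
print(bot.read_state())
E
```

```text
pics
{'intrinsics': array([[387.86613865,   0.        , 279.01253336],
       [  0.        , 387.86613865, 204.83606785],
       [  0.        ,   0.        ,   1.        ]]), 'camera_from_world': array([[-5.55216844e-01,  8.31704819e-01, -1.16216480e-03,
         2.59003478e-01],
       [-6.03875168e-01, -4.02164173e-01,  6.88185120e-01,
         2.16832030e-01],
       [ 5.71899500e-01,  3.82793773e-01,  7.25534210e-01,
        -1.23138051e+00],
       [ 0.00000000e+00,  0.00000000e+00,  0.00000000e+00,
         1.00000000e+00]])}
{'intrinsics': array([[389.69388442,   0.        , 282.15664919],
       [  0.        , 389.69388442, 207.64313699],
       [  0.        ,   0.        ,   1.        ]]), 'camera_from_world': array([[ 0.78553155, -0.61880787, -0.00412393, -0.36337838],
       [ 0.45964721,  0.57900086,  0.67341106, -0.24742497],
       [-0.4143243 , -0.53088118,  0.73925675, -0.65915276],
       [ 0.        ,  0.        ,  0.        ,  1.        ]])}
{'time': 0.1, 'q': array([-3.69057746e-02,  2.64709237e-01,  1.60527851e+00,  2.27097879e-05,
        1.27371042e+00, -3.68837785e-02]), 'joint_vel': array([-5.13091276e-04, -1.84252592e-03, -3.53743568e-03,  1.46122369e-03,
        1.49259612e-03,  4.18582226e-05]), 'joint_torque': array([ 2.96398039e-04, -5.16707003e+01, -3.68589377e+01,  1.30520286e-05,
        6.22219843e-03,  5.24967299e-05]), 'tool_pos': array([6.74315938e-01, 2.70656599e-05, 2.30043178e-01]), 'tcp_rot': array([-3.14149156e+00,  4.50283797e-05,  3.30371880e-03]), 'wrist_force': array([-0.81261958,  0.79388225,  0.07510979]), 'torque': array([-0.02847458,  0.03071227, -0.0067207 ]), 'width': 1.0022656661157534}
```

View pics/scene0.png

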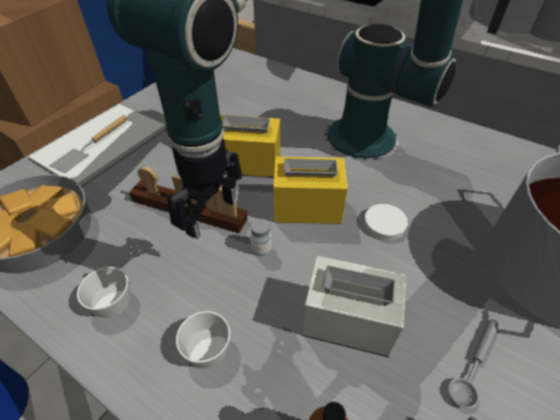

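View pics/side0.png

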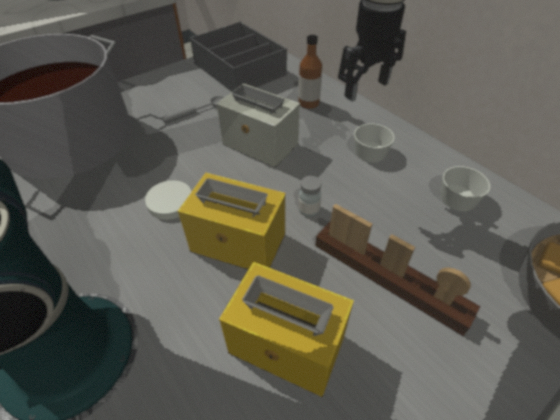

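The scene view shows the white box at about (355,305), two yellow decoys at (250,145) and (310,190), and the rack mostly hidden behind the gripper. In the side view there are three tallies in the rack: (350,230), (397,256) and (452,285). The first is the widest board, the second is narrower and the third has a round head. The white box is at (260,125), and the yellow ones aren't meant.

```bash
python3 - <<'E'
from h import *
crop('side0',300,490,190,340,4); crop('side0',200,320,70,170,6)
c=load('side0'); W=world(c)
for n,(u,v) in dict(wideL=(333,212),wideR=(368,228),wideface=(348,228),narrowface=(397,255),round=(452,285),yell=(255,185)).items(): print(n,W[v,u].round(4))
# points in rack region with z>40mm
m=np.zeros(W.shape[:2],bool); m[195:260,320:376]=1
P=W[m&(W[...,2]>.045)&(W[...,2]<.13)]; print(len(P),P.min(0),P.max(0))
# top-plane points of white boxes
for tag,(u0,u1,v0,v1) in {'side0':(205,310,70,170),'scene0':(300,410,250,350)}.items():
    c=load(tag);W=world(c); hsv=cv2.cvtColor(c['pixels'],cv2.COLOR_RGB2HSV)
    m=np.zeros(W.shape[:2],bool); m[v0:v1,u0:u1]=1
    Q=W[m&(abs(W[...,2]-.125)<.005)][:,:2]; 
    print(tag,len(Q),cv2.minAreaRect(Q.astype(np.float32)))
    Q=W[m&(W[...,2]>.135)&(W[...,2]<.155)][:,:2]; print(' rim',len(Q),cv2.minAreaRect(Q.astype(np.float32)))
E
```

```text
wideL [ 0.5034 -0.1044  0.1013]
wideR [ 0.5202 -0.1766  0.1099]
wideface [ 0.5115 -0.1397  0.0812]
narrowface [ 0.5353 -0.2386  0.082 ]
round [ 0.5579 -0.3366  0.0848]
yell [0.4168 0.0259 0.1256]
1173 [ 0.50154965 -0.17975795  0.04523505] [ 0.55199917 -0.02201215  0.11895845]
side0 1332 ((0.6596836447715759, 0.2773476243019104), (0.2669442296028137, 0.17346785962581635), 18.56926155090332)
 rim 459 ((0.5873168110847473, 0.25240808725357056), (0.05163272097706795, 0.12548279762268066), 19.481491088867188)
scene0 3602 ((0.5864822268486023, 0.2524757385253906), (0.11303195357322693, 0.17015647888183594), 18.692232131958008)
 rim 810 ((0.5866717100143433, 0.2524518072605133), (0.05239613354206085, 0.12557406723499298), 18.916851043701172)
```

View pics/side0_crop300_190.png

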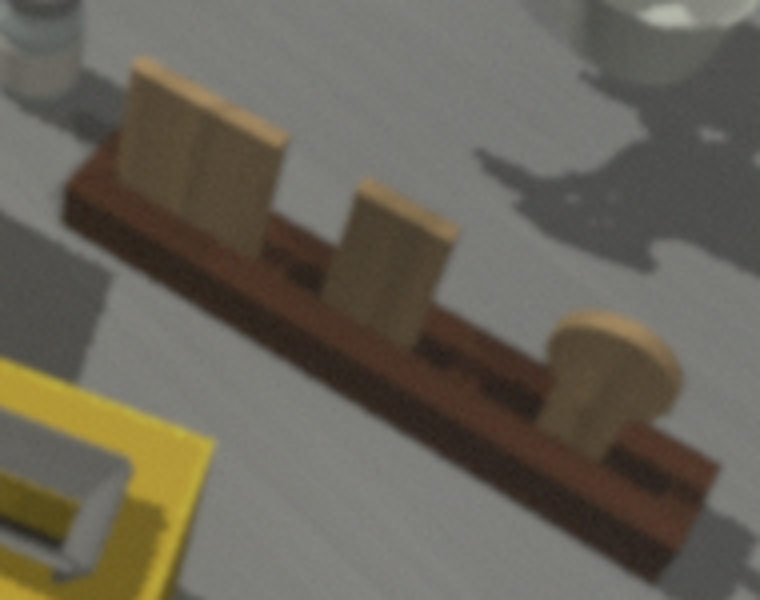

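View pics/side0_crop200_70.png

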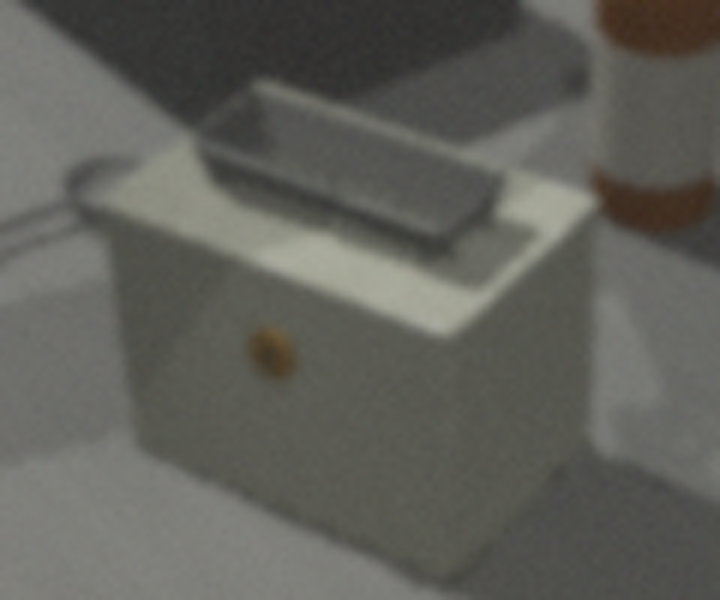

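The crops confirm it. The wide tally is the full board at side px (350,230), with its top edge from (334,205) to (372,225). The only white box is at (260,125). Next I'll get exact poses and check the clearances.

```bash
python3 - <<'E'
from h import *
c=load('side0');W=world(c)
# tally faces
def face(poly):
    m=np.zeros(W.shape[:2],np.uint8); cv2.fillPoly(m,[np.array(poly)],1)
    P=W[(m>0)&np.isfinite(W[...,2])&(W[...,2]>.045)]; P=P[abs(P[:,0]-np.median(P[:,0]))<.03]; return P
P=face([(335,211),(367,229),(363,247),(333,230)])
ctr=P.mean(0);n=np.linalg.svd(P-ctr)[2][2]; n*=np.sign(n[0]); print('wide face',ctr,n,'yaw',np.degrees(np.arctan2(n[1],n[0])), 'res',((P-ctr)@n).std())
# edge pixels: loose region, keep points near plane within 14mm behind
m=np.zeros(W.shape[:2],bool); m[200:262,325:378]=1
Q=W[m&(W[...,2]>.05)]; d=(Q-ctr)@n; Q=Q[(d>-.005)&(d<.014)]
h=np.array([-n[1],n[0],0]);h/=np.linalg.norm(h); s=(Q-ctr)@h; print('span',np.percentile(s,[0,1,2,98,99,100]),'ztop',np.percentile(Q[:,2],[95,99,100]))
for q in (.5,):
    sc=(np.percentile(s,1)+np.percentile(s,99))/2; print('centre', ctr+h*sc+n*.005)
# rack: minAreaRect of points z 28..38
m=np.zeros(W.shape[:2],bool); m[215:335,310:485]=1
Q=W[m&(abs(W[...,2]-.034)<.004)][:,:2]; print('rack',cv2.minAreaRect(Q.astype(np.float32)))
c=load('scene0');S=world(c)
# clutter heights
for nm,WW,(u0,u1,v0,v1) in [('bottle',W,(298,322,35,105)),('shaker',W,(300,322,178,215)),('yelA',W,(230,345,270,370)),('yelB',W,(185,285,178,260)),('shakerS',S,(252,270,222,250))]:
    R=WW[v0:v1,u0:u1].reshape(-1,3); R=R[R[:,2]>.03]; print(nm,np.nanpercentile(R,[2,50,98],axis=0).round(3).tolist())
# box rim fit from scene, with yaw by top rect
m=np.zeros(S.shape[:2],bool); m[250:350,300:410]=1
for lo,hi in((.12,.13),(.138,.152),(.142,.152)):
    Q=S[m&(S[...,2]>lo)&(S[...,2]<hi)][:,:2].astype(np.float32)
    r=cv2.minAreaRect(Q); print(lo,r, cv2.boxPoints(r).round(4).tolist())
E
python3 -c "
from h import *
grab('wrist','w0')"
```

```text
wide face [ 0.51238009 -0.142707    0.08000718] [0.97387859 0.22705447 0.00259836] yaw 13.123763226197967 res 0.0007403366883861834
span [-0.03823718 -0.03778131 -0.03756886  0.03998763  0.04098555  0.04226521] ztop [0.11713095 0.11792646 0.11895845]
centre [ 0.51688572 -0.14001145  0.08002017]
rack ((0.47176650166511536, -0.25580084323883057), (0.1985887736082077, 0.3159247040748596), 15.610625267028809)
bottle [[0.783, 0.287, 0.034], [0.802, 0.305, 0.111], [0.831, 0.333, 0.2]]
shaker [[0.512, -0.029, 0.032], [0.525, -0.017, 0.069], [0.553, 0.01, 0.087]]
yelA [[0.226, -0.305, 0.036], [0.287, -0.229, 0.125], [0.366, -0.142, 0.146]]
yelB [[0.276, -0.079, 0.036], [0.344, -0.008, 0.124], [0.434, 0.088, 0.146]]
shakerS [[0.523, -0.02, 0.032], [0.547, 0.004, 0.073], [0.558, 0.018, 0.087]]
0.12 ((0.5864822268486023, 0.2524757385253906), (0.11303195357322693, 0.17015647888183594), 18.692232131958008) [[0.5056999921798706, 0.3149999976158142], [0.5601999759674072, 0.15379999577999115], [0.6672999858856201, 0.1899999976158142], [0.6128000020980835, 0.35120001435279846]]
0.138 ((0.5866717100143433, 0.2524518072605133), (0.05239613354206085, 0.12557406723499298), 18.916851043701172) [[0.5414999723434448, 0.3034000098705292], [0.5821999907493591, 0.18459999561309814], [0.6317999958992004, 0.20149999856948853], [0.5910999774932861, 0.32030001282691956]]
0.142 ((0.5865046977996826, 0.2523220479488373), (0.05184509605169296, 0.12575483322143555), 19.578651428222656) [[0.5410000085830688, 0.3028999865055084], [0.5831999778747559, 0.18440000712871552], [0.6320000290870667, 0.20180000364780426], [0.589900016784668, 0.32030001282691956]]
```

View pics/w0.png

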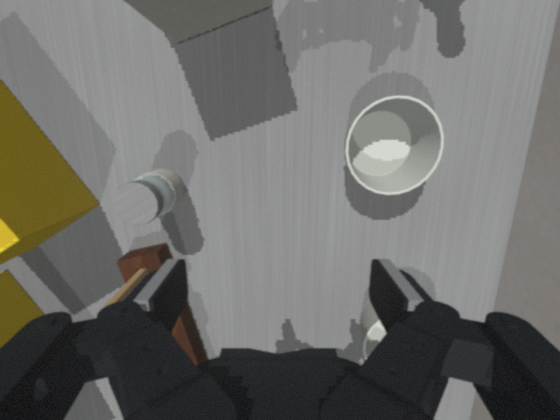

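The tally centre is at about (0.517, -0.140), yaw 13.1°, width 79 mm and top 0.117, which matches the sizes given. The box centre is at (0.5865, 0.2524), yaw about 18.9°, rim 52x126 mm, which also matches. First I'll move above the tally and turn.

Emit:
arm_command([
  {"xyz": [-0.02,0.0175,0]},
  {"xyz": [-0.02,0.0175,0]},
  {"xyz": [-0.02,0.0175,0]},
  {"xyz": [-0.02,0.0175,0]},
  {"xyz": [-0.02,0.0175,0]},
  {"xyz": [-0.02,0.0175,0]},
  {"xyz": [-0.02,0.0175,0]},
  {"xyz": [-0.017,0.0175,0]},
  {"delta_rot": [0,0,-0.115]},
  {"delta_rot": [0,0,-0.114]},
  {"xyz": [0,0,0]},
  {"xyz": [0,0,0]},
])

```text
invalid input
```

```bash
cat >> h.py <<'E'
from scipy.spatial.transform import Rotation as Ro
def togo(target,yawdeg):
    s=bot.read_state(); R=Ro.from_rotvec(s['tcp_rot']); p=s['tool_pos']
    G=Ro.from_matrix(np.array([[np.cos(np.radians(yawdeg)),np.sin(np.radians(yawdeg)),0],[np.sin(np.radians(yawdeg)),-np.cos(np.radians(yawdeg)),0],[0,0,-1.]]).T.T)
    print('t',s['time'],'p',p.round(4),'F',s['wrist_force'].round(2),'w',round(s['width'],3))
    print('toolx',R.as_matrix()[:,0].round(4),'toolz',R.as_matrix()[:,2].round(4),'shift tool',R.inv().apply(np.array(target)-p).round(4),'drot',(R.inv()*G).as_rotvec().round(4))
E
python3 - <<'E'
from h import *
togo([.517,-.140,.086],13.1)
grab('scene','scene1');grab('wrist','w1')
S=world(load('scene1'))
E
```

```text
t 0.15 p [0.6744 0.     0.2302] F [-1.16 -0.06  0.43] w 0.996
toolx [ 1.      0.     -0.0018] toolz [-1.8e-03  1.0e-04 -1.0e+00] shift tool [-0.1572  0.14    0.1445] drot [-0.0003  0.0018 -0.2286]
```

View pics/w1.png

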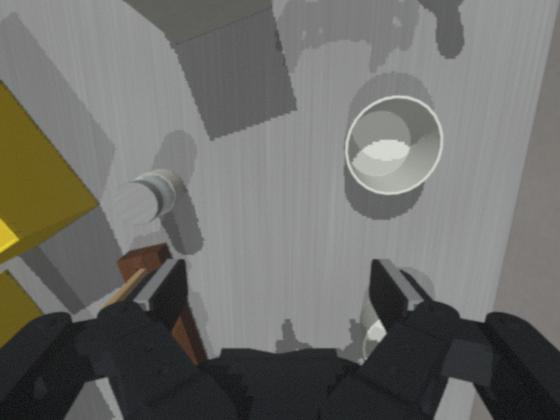

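The call was refused, so the rows probably need every field filled in.

Emit:
arm_command([
  {"xyz": [-0.02,0.0175,0],"delta_rot": [0,0,0],"gripper": 0.085},
  {"xyz": [-0.02,0.0175,0],"delta_rot": [0,0,0],"gripper": 0.085},
  {"xyz": [-0.02,0.0175,0],"delta_rot": [0,0,0],"gripper": 0.085},
  {"xyz": [-0.02,0.0175,0],"delta_rot": [0,0,0],"gripper": 0.085},
  {"xyz": [-0.02,0.0175,0],"delta_rot": [0,0,0],"gripper": 0.085},
  {"xyz": [-0.02,0.0175,0],"delta_rot": [0,0,0],"gripper": 0.085},
  {"xyz": [-0.02,0.0175,0],"delta_rot": [0,0,0],"gripper": 0.085},
  {"xyz": [-0.017,0.0175,0],"delta_rot": [0,0,0],"gripper": 0.085},
  {"xyz": [0,0,0],"delta_rot": [0,0,-0.115],"gripper": 0.085},
  {"xyz": [0,0,0],"delta_rot": [0,0,-0.114],"gripper": 0.085},
  {"xyz": [0,0,0],"delta_rot": [0,0,0],"gripper": 0.085},
  {"xyz": [0,0,0],"delta_rot": [0,0,0],"gripper": 0.085},
])

```text
time: 1.45
tool_pos: [0.518, -0.14, 0.2313]
tcp_rot: [-3.121, -0.355, 0.0]
wrist_force: [-0.2, -0.1, 0.6]
width: 0.994
```

```bash
python3 - <<'E'
from h import *
togo([.517,-.140,.086],13.1)
grab('scene','scene1');grab('wrist','w1')
E
```

```text
t 1.45 p [ 0.518  -0.14    0.2313] F [-0.23 -0.07  0.6 ] w 0.994
toolx [ 0.9745  0.2244 -0.    ] toolz [-0.  0. -1.] shift tool [-0.0009 -0.0002  0.1453] drot [-0.      0.     -0.0023]
```

View pics/w1.png

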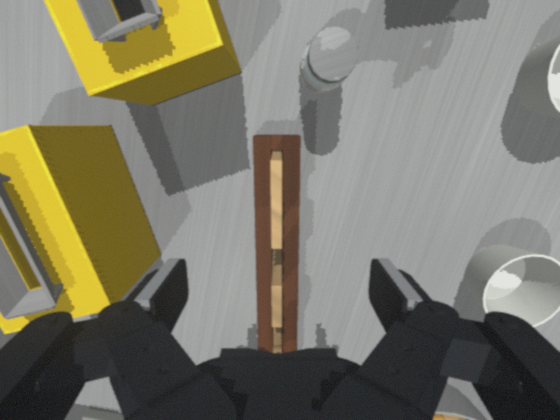

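The wrist view shows the tally tops lined up with the tool. The wide one runs from (277,152) to (277,248), centred between the jaws (about column 279). I'll check its centre with the wrist depth.

```bash
python3 - <<'E'
from h import *
c=load('w1');W=world(c)
m=np.zeros(W.shape[:2],bool); m[140:262,255:300]=1
Q=W[m&(W[...,2]>.105)&(W[...,2]<.125)]; r=cv2.minAreaRect(Q[:,:2].astype(np.float32)); print(len(Q),r,np.median(Q[:,2]))
Q=W[m&(W[...,2]>.09)&(W[...,2]<.13)]; print(cv2.minAreaRect(Q[:,:2].astype(np.float32)))
for v in (156,200,244): print(W[v,277])
E
```

```text
1058 ((0.5170468688011169, -0.1394338756799698), (0.00987978745251894, 0.07957790046930313), 13.201882362365723) 0.11751494487833489
((0.5170809626579285, -0.13938124477863312), (0.00991338025778532, 0.07966779917478561), 13.140652656555176)
[ 0.50853805 -0.10063416  0.08464552]
[ 0.51643428 -0.13437813  0.11688257]
[ 0.52547662 -0.17355142  0.11874766]
```

Both cameras agree: centre (0.5170, -0.1394), size 9.9x79.6 mm, top about 0.117. I'll descend 145 mm and close.

Emit:
arm_command([
  {"xyz": [-0.001,0,0.025],"delta_rot": [0,0,-0.002],"gripper": 0.085},
  {"xyz": [0,0,0.03],"delta_rot": [0,0,0],"gripper": 0.085},
  {"xyz": [0,0,0.03],"delta_rot": [0,0,0],"gripper": 0.085},
  {"xyz": [0,0,0.03],"delta_rot": [0,0,0],"gripper": 0.085},
  {"xyz": [0,0,0.02],"delta_rot": [0,0,0],"gripper": 0.085},
  {"xyz": [0,0,0.01],"delta_rot": [0,0,0],"gripper": 0.085},
  {"xyz": [0,0,0],"delta_rot": [0,0,0],"gripper": 0.085},
  {"xyz": [0,0,0],"delta_rot": [0,0,0],"gripper": 0.05},
  {"xyz": [0,0,0],"delta_rot": [0,0,0],"gripper": 0.025},
  {"xyz": [0,0,0],"delta_rot": [0,0,0],"gripper": 0.012},
  {"xyz": [0,0,0],"delta_rot": [0,0,0],"gripper": 0.005},
  {"xyz": [0,0,0],"delta_rot": [0,0,0],"gripper": 0.0},
], force=50)

```text
time: 2.75
tool_pos: [0.5174, -0.1403, 0.0869]
tcp_rot: [3.12, 0.362, 0.001]
wrist_force: [0.0, -0.8, 1.1]
width: 0.139
```

Emit:
arm_command([
  {"xyz": [0,0,0],"delta_rot": [0,0,0],"gripper": 0.0},
  {"xyz": [0,0,0],"delta_rot": [0,0,0],"gripper": 0.0},
  {"xyz": [0,0,0],"delta_rot": [0,0,0],"gripper": 0.0},
  {"xyz": [0,0,0],"delta_rot": [0,0,0],"gripper": 0.0},
])

```text
time: 3.15
tool_pos: [0.5174, -0.1404, 0.087]
tcp_rot: [3.12, 0.362, 0.001]
wrist_force: [-1.7, -0.5, 5.6]
width: 0.105
```

```bash
python3 - <<'E'
from h import *
togo([.517,-.1394,.086],13.15)
grab('wrist','w2');grab('side','side2')
crop('side2',250,500,90,340,3) if 0 else None
E
```

```text
t 3.15 p [ 0.5174 -0.1404  0.087 ] F [-1.72 -0.46  5.63] w 0.105
toolx [9.734e-01 2.290e-01 7.000e-04] toolz [ 8.e-04 -3.e-04 -1.e+00] shift tool [-0.0002 -0.0011  0.001 ] drot [ 0.0005 -0.0007  0.0015]
```

View pics/side2.png

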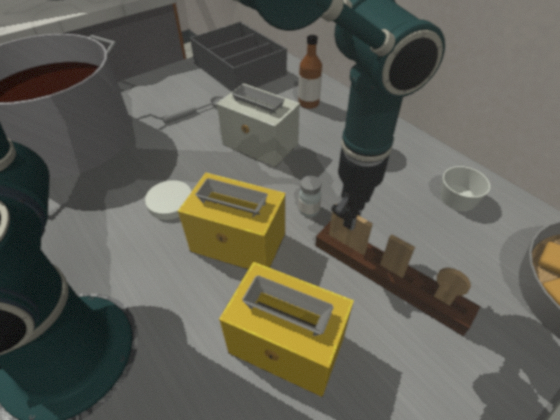

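View pics/w2.png

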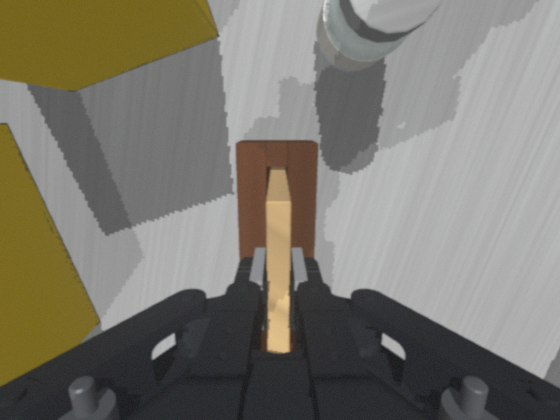

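The side view shows the wide tally held at (350,225), with the other two still standing at (397,256) and (452,285). The wrist view shows the board clamped squarely between the pads at (278,280). Now I'll lift straight up 175 mm.

Emit:
arm_command([
  {"xyz": [0,0,-0.01],"delta_rot": [0,0,0],"gripper": 0.0},
  {"xyz": [0,0,-0.015],"delta_rot": [0,0,0],"gripper": 0.0},
  {"xyz": [0,0,-0.02],"delta_rot": [0,0,0],"gripper": 0.0},
  {"xyz": [0,0,-0.03],"delta_rot": [0,0,0],"gripper": 0.0},
  {"xyz": [0,0,-0.03],"delta_rot": [0,0,0],"gripper": 0.0},
  {"xyz": [0,0,-0.03],"delta_rot": [0,0,0],"gripper": 0.0},
  {"xyz": [0,0,-0.025],"delta_rot": [0,0,0],"gripper": 0.0},
  {"xyz": [0,0,-0.015],"delta_rot": [0,0,0],"gripper": 0.0},
  {"xyz": [0,0,0],"delta_rot": [0,0,0],"gripper": 0.0},
  {"xyz": [0,0,0],"delta_rot": [0,0,0],"gripper": 0.0},
])

```text
time: 4.25
tool_pos: [0.5167, -0.1401, 0.2608]
tcp_rot: [-3.12, -0.362, 0.001]
wrist_force: [0.1, 0.2, -1.5]
width: 0.108
```

```bash
python3 - <<'E'
from h import *
togo([.5865,.2524,.262],18.9)
grab('side','side3');grab('scene','scene3')
crop('side3',270,490,110,330,3)
E
```

```text
t 4.25 p [ 0.5167 -0.1401  0.2608] F [ 0.08  0.21 -1.49] w 0.108
toolx [ 9.734e-01  2.289e-01 -4.000e-04] toolz [-4.e-04  2.e-04 -1.e+00] shift tool [ 0.1578 -0.3661 -0.0011] drot [-0.0003  0.0004 -0.0989]
```

View pics/side3_crop270_110.png

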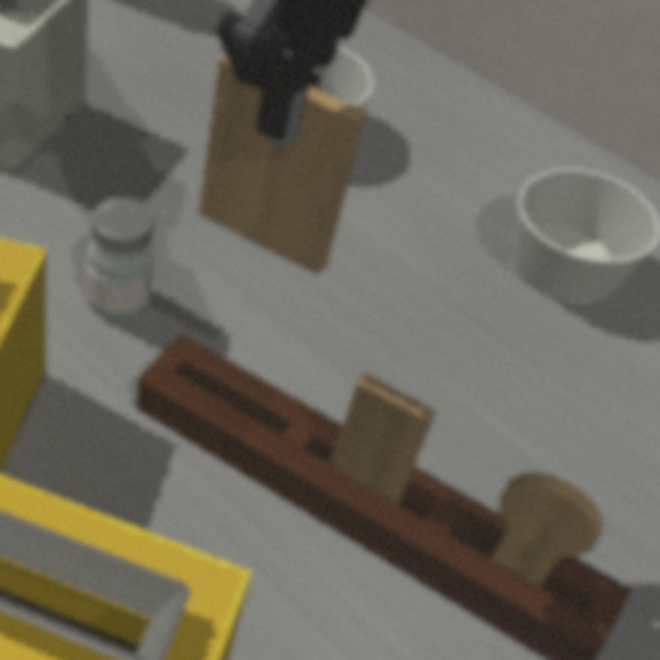

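The board is lifted cleanly and hangs upright, and the narrow and round tallies are still in the rack. Now to carry it over to the box.

Emit:
arm_command([
  {"xyz": [0.008,-0.0185,0],"delta_rot": [0,0,0],"gripper": 0.0},
  {"xyz": [0.0142,-0.033,0],"delta_rot": [0,0,0],"gripper": 0.0},
  {"xyz": [0.0142,-0.033,0],"delta_rot": [0,0,0],"gripper": 0.0},
  {"xyz": [0.0142,-0.033,0],"delta_rot": [0,0,0],"gripper": 0.0},
  {"xyz": [0.0142,-0.033,0],"delta_rot": [0,0,0],"gripper": 0.0},
  {"xyz": [0.0142,-0.033,0],"delta_rot": [0,0,0],"gripper": 0.0},
  {"xyz": [0.0142,-0.033,0],"delta_rot": [0,0,0],"gripper": 0.0},
  {"xyz": [0.0142,-0.033,0],"delta_rot": [0,0,0],"gripper": 0.0},
  {"xyz": [0.0142,-0.033,0],"delta_rot": [0,0,0],"gripper": 0.0},
  {"xyz": [0.0142,-0.033,0],"delta_rot": [0,0,0],"gripper": 0.0},
  {"xyz": [0.0142,-0.033,0],"delta_rot": [0,0,0],"gripper": 0.0},
  {"xyz": [0.008,-0.0185,0],"delta_rot": [0,0,0],"gripper": 0.0},
])

```text
time: 5.55
tool_pos: [0.586, 0.2554, 0.2589]
tcp_rot: [3.12, 0.365, -0.005]
wrist_force: [-0.3, -1.0, -1.0]
width: 0.107
```

Emit:
arm_command([
  {"xyz": [0,0,0],"delta_rot": [0,0,-0.05],"gripper": 0.0},
  {"xyz": [0,0,0],"delta_rot": [0,0,-0.049],"gripper": 0.0},
  {"xyz": [0,0,0],"delta_rot": [0,0,0],"gripper": 0.0},
  {"xyz": [0,0,0],"delta_rot": [0,0,0],"gripper": 0.0},
  {"xyz": [0,0,0],"delta_rot": [0,0,0],"gripper": 0.0},
])

```text
time: 6.05
tool_pos: [0.5866, 0.2526, 0.2608]
tcp_rot: [3.099, 0.514, -0.001]
wrist_force: [0.5, 0.0, -1.3]
width: 0.109
```

```bash
python3 - <<'E'
from h import *
togo([.5865,.2524,.147],18.9)
grab('side','side4');grab('scene','scene4');grab('wrist','w4')
# tally in scene and side: points z .17-.30 near TCP, wood coloured
for t in ('side4','scene4','w4'):
    c=load(t);W=world(c);h=cv2.cvtColor(c['pixels'],cv2.COLOR_RGB2HSV)
    near=(abs(W[...,0]-.5865)<.08)&(abs(W[...,1]-.2524)<.08)
    m=near&(W[...,2]>.16)&(W[...,2]<.30)&(h[...,1]>60)&(h[...,0]<25)
    Q=W[m]; 
    if len(Q)>20:
        r=cv2.minAreaRect(Q[:,:2].astype(np.float32)); print(t,len(Q),r,'z',np.percentile(Q[:,2],[1,99]))
    m=near&(W[...,2]>.138)&(W[...,2]<.152); Q=W[m]
    if len(Q)>20: print(' rim',len(Q),cv2.minAreaRect(Q[:,:2].astype(np.float32)))
E
```

```text
t 6.05 p [0.5866 0.2526 0.2608] F [ 0.54  0.05 -1.29] w 0.109
toolx [ 9.465e-01  3.228e-01 -9.000e-04] toolz [-8.e-04 -5.e-04 -1.e+00] shift tool [-1.000e-04  1.000e-04  1.138e-01] drot [ 0.0002  0.0009 -0.0012]
side4 1347 ((0.5808939337730408, 0.2513062357902527), (0.023034967482089996, 0.08147840201854706), 29.662517547607422) z [0.18223464 0.29059248]
 rim 362 ((0.58821040391922, 0.252407968044281), (0.05256834253668785, 0.12697646021842957), 18.123414993286133)
scene4 1937 ((0.591977059841156, 0.2550191283226013), (0.021643420681357384, 0.07877816259860992), 17.354217529296875) z [0.18225929 0.29086164]
 rim 603 ((0.5867994427680969, 0.2525670826435089), (0.050899382680654526, 0.12583549320697784), 18.963106155395508)
w4 4291 ((0.5852700471878052, 0.2584611475467682), (0.011404926888644695, 0.07046596705913544), 17.94609260559082) z [0.19916561 0.29677052]
 rim 2688 ((0.5862565636634827, 0.2599394917488098), (0.0497884526848793, 0.10881955921649933), 18.97382354736328)
```

View pics/w4.png

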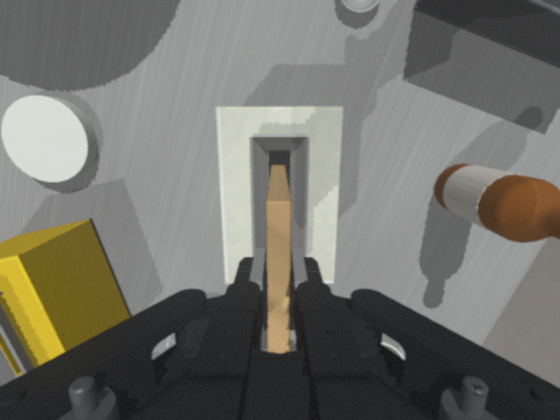

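View pics/scene4.png

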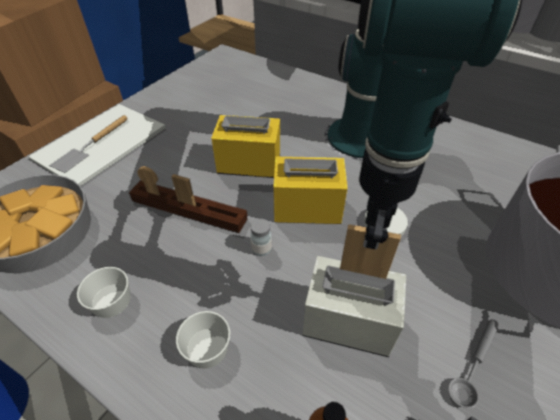

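In the wrist view the board (278,200) lines up with the slot (280,155). The scene view shows the board upright above the white box at (370,250). The foot is at 0.181 and the shift still needed is under 1 mm. I'll descend in two stages and watch the force.

Emit:
arm_command([
  {"xyz": [0,0,0.01],"delta_rot": [0,0,0],"gripper": 0.0},
  {"xyz": [0,0,0.01],"delta_rot": [0,0,0],"gripper": 0.0},
  {"xyz": [0,0,0.01],"delta_rot": [0,0,0],"gripper": 0.0},
  {"xyz": [0,0,0.01],"delta_rot": [0,0,0],"gripper": 0.0},
  {"xyz": [0,0,0.01],"delta_rot": [0,0,0],"gripper": 0.0},
  {"xyz": [0,0,0.01],"delta_rot": [0,0,0],"gripper": 0.0},
  {"xyz": [0,0,0.01],"delta_rot": [0,0,0],"gripper": 0.0},
  {"xyz": [0,0,0],"delta_rot": [0,0,0],"gripper": 0.0},
  {"xyz": [0,0,0],"delta_rot": [0,0,0],"gripper": 0.0},
])

```text
time: 7.1
tool_pos: [0.5867, 0.2532, 0.1909]
tcp_rot: [3.099, 0.516, -0.001]
wrist_force: [1.0, -0.1, 0.0]
width: 0.11
```

```bash
python3 - <<'E'
from h import *
togo([.5865,.2524,.149],18.9)
grab('scene','scene5'); crop('scene5',280,430,150,350,3)
E
```

```text
t 7.1 p [0.5867 0.2532 0.1909] F [ 0.97 -0.09  0.04] w 0.11
toolx [ 9.460e-01  3.241e-01 -6.000e-04] toolz [-6.e-04 -2.e-04 -1.e+00] shift tool [-0.0004  0.0007  0.0419] drot [0.     0.0006 0.0002]
```

View pics/scene5_crop280_150.png

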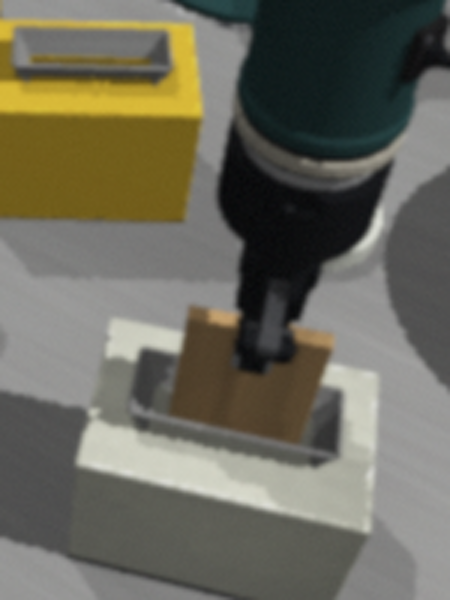

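The crop shows the foot inside the mouth, centred, with no contact force and the foot at about 0.111, below the slot plane. I'll go down another 40 mm so the fingertips stop just above the rim.

Emit:
arm_command([
  {"xyz": [0,0.0005,0.01],"delta_rot": [0,0,0],"gripper": 0.0},
  {"xyz": [0,0,0.01],"delta_rot": [0,0,0],"gripper": 0.0},
  {"xyz": [0,0,0.01],"delta_rot": [0,0,0],"gripper": 0.0},
  {"xyz": [0,0,0.01],"delta_rot": [0,0,0],"gripper": 0.0},
  {"xyz": [0,0,0],"delta_rot": [0,0,0],"gripper": 0.0},
  {"xyz": [0,0,0],"delta_rot": [0,0,0],"gripper": 0.0},
])

```text
time: 7.75
tool_pos: [0.5866, 0.2526, 0.1505]
tcp_rot: [3.099, 0.516, -0.002]
wrist_force: [-0.2, 0.6, -0.4]
width: 0.107
```

```bash
python3 - <<'E'
from h import *
togo([.5865,.2524,.149],18.9)
grab('scene','scene6'); crop('scene6',280,430,150,350,3)
E
```

```text
t 7.75 p [0.5866 0.2526 0.1505] F [-0.21  0.63 -0.42] w 0.107
toolx [ 0.946   0.324  -0.0014] toolz [-1.3e-03 -5.0e-04 -1.0e+00] shift tool [-0.0001  0.0002  0.0015] drot [0.     0.0014 0.0001]
```

View pics/scene6_crop280_150.png

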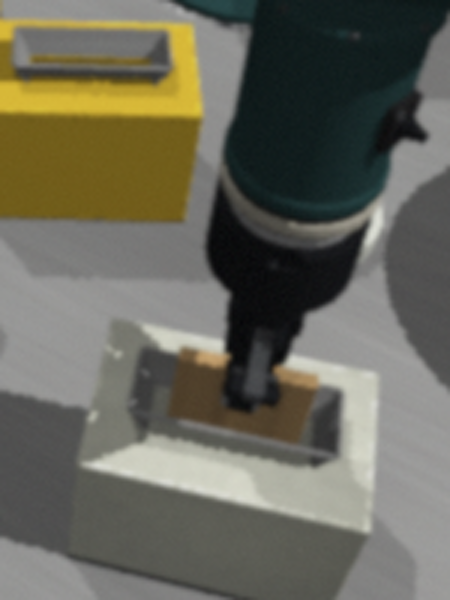

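The board is now about 55 mm through the slot, upright, with no side force, so I'll release it and back off.

Emit:
arm_command([
  {"xyz": [0,0,0],"delta_rot": [0,0,0],"gripper": 0.03},
  {"xyz": [0,0,0],"delta_rot": [0,0,0],"gripper": 0.06},
  {"xyz": [0,0,0],"delta_rot": [0,0,0],"gripper": 0.06},
  {"xyz": [0,0,0],"delta_rot": [0,0,0],"gripper": 0.06},
  {"xyz": [0,0,0],"delta_rot": [0,0,0],"gripper": 0.06},
  {"xyz": [0,0,-0.02],"delta_rot": [0,0,0],"gripper": 0.06},
  {"xyz": [0,0,-0.03],"delta_rot": [0,0,0],"gripper": 0.06},
  {"xyz": [0,0,-0.03],"delta_rot": [0,0,0],"gripper": 0.06},
  {"xyz": [0,0,-0.03],"delta_rot": [0,0,0],"gripper": 0.06},
  {"xyz": [0,0,-0.02],"delta_rot": [0,0,0],"gripper": 0.06},
  {"xyz": [0,0,0],"delta_rot": [0,0,0],"gripper": 0.06},
  {"xyz": [0,0,0],"delta_rot": [0,0,0],"gripper": 0.06},
])

```text
time: 9.0
tool_pos: [0.587, 0.2527, 0.2811]
tcp_rot: [-3.099, -0.516, -0.001]
wrist_force: [0.0, -0.9, -0.7]
width: 0.698
```

```bash
python3 - <<'E'
from h import *
togo([.5865,.2524,.28],18.9)
grab('scene','scene7'); crop('scene7',280,430,150,350,3);grab('wrist','w7');grab('side','side7')
W=world(load('w7')); m=(abs(W[...,0]-.5865)<.03)&(abs(W[...,1]-.2524)<.06)&(W[...,2]<.122); print(m.sum(), np.percentile(W[m][:,2],[1,50,99]))
E
```

```text
t 9.0 p [0.587  0.2527 0.2811] F [ 0.03 -0.86 -0.66] w 0.698
toolx [9.46e-01 3.24e-01 5.00e-04] toolz [ 5.e-04  2.e-04 -1.e+00] shift tool [-0.0005  0.0002  0.0011] drot [-0.     -0.0005  0.0001]
1496 [0.00603768 0.11543345 0.11908202]
```

View pics/scene7.png

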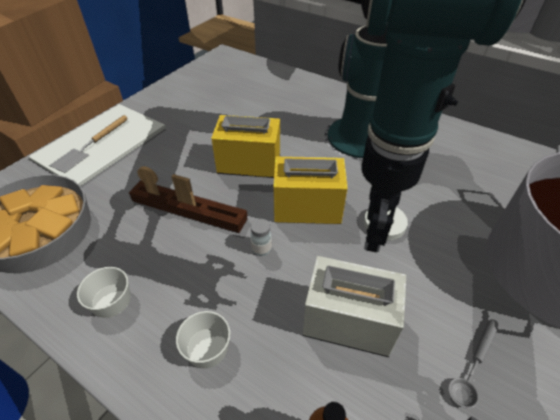

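View pics/w7.png

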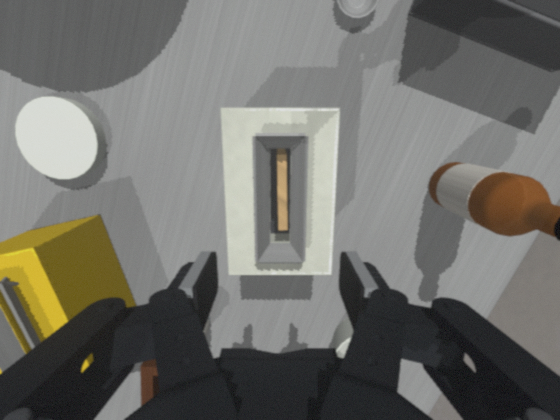

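View pics/side7.png

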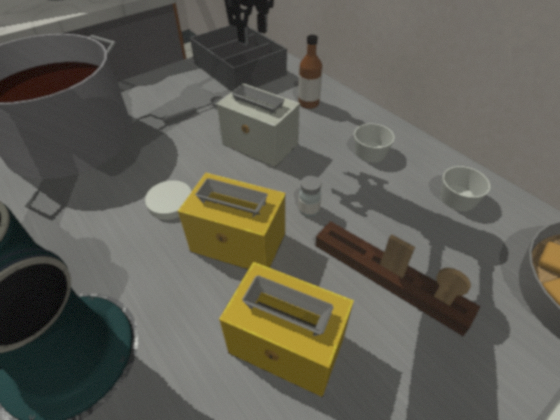

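The tally stands upright inside the box. In the wrist view its top edge is at (281,190), at a height of about 0.1155 m, which is 9 mm below the slot and what a foot on the 6 mm floor gives. The other two tallies are still in the rack, at (397,256) and (452,285) in the side view. The gripper is clear.

```bash
python3 -c "
from h import *
print(bot.finish_job())"
```

```text
the job is handed in; nothing more can be done
None
```

The wide tally is posted: it stands upright inside the white ticket box, wholly below the slot. I lifted it straight out of the rack and held it until its foot was about 55 mm through the slot. Then I released it and backed the gripper off to about 0.28 m.

- **Final checks:** the tally's top is at about 0.1155 m, against 0.125 m for the slot. The narrow and round tallies are still standing in the rack. The gripper was touching nothing.
- **Time and force:** the clock stood at about 9 s after release. No wrist-force reading was above about 6 N.
- **What went wrong:** my first move call was refused because its rows lacked some fields, and the arm did not move. No final check failed. Before insertion, the scene and side cameras put the held board 5–6 mm either side of the tool in x. Each was seeing mainly one face, so I went by the wrist view instead.

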